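Load the sample cell and lock the spring-loaded carriage at its index mark

ROBOT

A 6-joint arm with a two-finger parallel gripper is mounted at the origin on a cart in front of the work surface, level with it; the furniture and walls round the work are solid. World frame = base frame: x ahead of the robot, y to its left, z up, the work surface at z = 0. Lengths are in m, angles in degrees, forces in N, time in s.
With the tool pointing down it reaches from about 0.35 to 0.875 m from the base axis. Payload 4.2 kg.
Tool frame: the origin (TCP) lies midway between the tips of the shut fingers; the grasp point (between the pads) lies 19 mm behind it; z points along the fingers, y is the direction in which the jaws open and shut (so a half turn about z gives the same grasp; the last joint's range is limited). The gripper opens to 87 mm and grips with 3 to 60 N. Pads are 19 mm wide; open, the fingers measure 117 mm over their backs; the gripper's body (75 mm by 190 mm) begins 51 mm behind the grasp point.
Start: joints at [79.332, 22.042, 0.453, 0, -68.411, -14.817], TCP at [0.269, 0.564, 0.223] pointing down, gripper open.
Joint ranges: [-179.83, 179.83], [-69.29, 118.12], [-61.27, 80.66], [-181.25, 117.63], [-171.15, -9.14], [-177.46, 177.46]. Speed limits (degrees/s): [159.86, 159.86, 180, 180, 180, 180].

INTERFACE

Orientations are given as a 3x3 rotation matrix whose columns are the frame's x, y, z axes.
In Python, from station import sense, capture, get_calibration, finish_job, spot_in, spot_point gives the robot as it stands.
- The arm moves only by the shell command python3 -m inch 'ROWS'. ROWS is JSON, a list of rows, each an object with "fingers": the finger opening in cm, from 0 to 8.7; "delta_pos": the shift along the tool's x, y, z in cm, a list of three; "spin": the turn about the tool's z in degrees. In form: [{"fingers": fingers, "delta_pos": [dx, dy, dz], "spin": spin}, ...]. A call has 1 to 20 rows; each row is the pose to reach, as a shift and turn from the pose commanded when the call began, along the tool's axes at that moment; what a row does not reach only later rows make up. A row lasts 1/10 s, in which the tool goes at most 50 mm and 8.59 degrees, less where a joint would pass 70% of its speed; a pose out of reach is approached as far as the arm can. A call with a gripper value outside its range is refused whole. The fingers move at their own pace and stop on an object; the grip force is fixed at half the most. Time passes only in rows, so rows that repeat a pose let the fingers close. It gives the time, the measured TCP pose, the force and the opening at its end, in the units of the state.
- sense(): the state, without advancing time (a new reading comes with each control period).
- capture(name): name is "side" or "top" or "wrist"; returns the picture (384x512x3 uint8, red, green, blue); there is no depth.
- get_calibration(name): a dict with "K" (3x3 intrinsics, pixels), "T" (4x4, takes a point from camera to world coordinates). Camera axes: x right, y up, looking along -z (the intrinsics and any distortion apply to the point x, -y, -z); pixel columns grow to the right and rows downward; lengths in m; the calibration is good to about 2 mm. A picture is of the moment at which its call begins: read the wrist's pose just before it. get_calibration takes no time and is no camera call; for the wrist camera it gives the pose at the moment of the call.
- finish_job(): hands the job in, once; it reports no verdict.
Trained networks look in the newest picture that a camera, given by its name, has taken for a name from the list of things; names that differ only in an ending like _2 or _b are one class to them, and where a whole thing is asked for, a point or a joint stands for the part that bears it (a point fixed in the world has none). Each returns a list of dicts, best first, with "conf" (0 to 1); they miss things now and then, are a little off and sometimes report something else, mostly with a low value. They report only what shows in the picture. A call takes as long as a camera call.
- spot_in(camera, target): "extent" ([left, top, right, bottom] as shares, 0 to 1, of the picture: columns of its width, rows of its height, round what is visible of it).
- spot_point(camera, target): "location" ([column, row] as shares, 0 to 1, of the picture: columns of its width, rows of its height: a listed point, or the origin of a listed thing).
The state is a dict: "time_s": time; "joints": joint angles; "joint_velocities": joint speeds; "effort": joint torques, N m; "tcp_pos": TCP position; "ee_rot": TCP orientation; "wrist_force": force on the tool from outside, world axes, zero at the start; "moment": the same for the moment, N m; "gripper_width": opening from 0.0 (shut) to 1.0 (fully open).
Only numpy, scipy, OpenCV 4.12 (cv2) and the standard library are available. Lean on these libraries where they do the work, as an engineer would, in place of code of your own. Each camera call takes 0.05 s, during which the arm holds its last target.

TASK

Set the square clear sample cell upright and fully down in the socket on the slide's carriage, let go of it, and swing the socket's gate lever shut against the cell. Then push the carriage along its rail, against its return spring, until its pointer lines up with the ridge of the index clip, and while holding it there fold the cam lever shut against the thumb fin. Finish still holding the carriage at the mark by its fin with the cam lever shut (do not let go), and leave the other things on the bench where they are.

Things in the scene. Friction and masses are not known exactly. Their poses are not given: they have to be found in the camera images.
- slide_stand: grey base plate (100 x 315 x 10 mm) of a cell slide with a steel rail, fixed to the bench (each time at another place and yaw). Origin: underside, under the rail; the rail runs along its y axis; its -x side faces the robot. On the rail stands the carriage, which slides only along the stand's y
- carriage: the carriage on the rail, moves only along the stand's +y: at home its origin is at stand y = -50 mm, travel 130 mm. A return spring pulls it home with 3 N, rising to 6 N: let go, it runs home. Its axes are the stand's; origin at stand x = 0, z = 0 (bench height), so carriage heights are above the bench
- carriage_pointer (a point): tip of the small steel pointer on the -x edge of the carriage's deck, at carriage (-34, 0, 24) mm. The deck is an aluminium plate, 60 mm in x, y from -90 to +55 mm, top at z = 24 mm
- index_mark (a point): end, next to the carriage, of the steel ridge (1.8 mm wide) on top of the index clip, a black block 12 x 14 x 12 mm fixed on the base plate beside the carriage, 50 to 110 mm of travel away from home. The pointer is at the mark when both have the same stand y. Axes as the stand's
- pocket_floor (a point): centre of the floor of the square socket pocket, at carriage (0, -50, 26) mm. The socket is a black block 44 x 44 mm with its top at z = 46 mm; the pocket is 30 mm square, 20 mm deep, sides along the carriage's x and y, its mouth chamfered 3 mm
- cell_a: the sample cell: open-topped clear square cuvette, 28 x 28 mm at the rim, narrowing slightly to the foot, 66 mm tall, 22 g, standing loose on the bench to the right of the slide; the only such cell. Origin: centre of its underside, z up, x and y square to its sides; any quarter turn fits the pocket. Seated, its top is at z = 92 mm
- cell_gate (a joint): angle of the gate lever in rad, 0 = shut (steel bar along the cell's -x face, just above the socket block, pointing to +y), grows counterclockwise from above as it opens; starts at 1.6 to 1.85 (pointing to the stand's -x, towards the robot), at most 1.9. Stiff: it stays where it is put, and about 0.6 N at the knob moves it
- gate_pivot (a point): the gate lever's vertical pivot axis, at carriage (-19.5, -80, 47) mm. The bar is 8 mm wide, z = 47 to 54 mm
- gate_knob (a point): top centre of the upright round steel knob at the end of the gate lever, 54 mm from the pivot: 12 mm in diameter, from z = 47 to 80 mm
- fin_stop (a point): upper edge, middle, of the push stop's -y face, at carriage (-27, 43, 85) mm. The thumb fin is an upright aluminium plate on the carriage: x -6 to 0, y -14 to +50 mm, top at z = 85 mm. At its +y end the push stop stands out to -x: x -48 to -6, y 43 to 50, z 45 to 85 mm. A finger beside the fin's -x face bears on this stop when it pushes the carriage to +y
- cam_lever (a joint): angle of the dark steel cam lever on the fin's +x side, in rad: 0 = shut (parallel to the fin, 1 mm from it; fin and lever then span x -6 to +9 mm together), grows as its +y end swings away to +x; starts at 0.36 to 0.48, at most 0.5. Vertical pivot at carriage (5, -6) mm. Stiff: it stays where it is put; 1 to 2 N near its end moves it
- cam_tip (a point): end of the cam lever (bar 8 mm thick, 56 mm long, z = 49 to 83 mm), middle of its thickness, 66 mm above the bench. With one finger on each side, at about carriage y = +30 mm, fin and lever can be pinched together from above
- beaker_50: small clear beaker, 46 mm wide, 57 mm tall; bystander (origin: centre of underside)
- reagent_1: small white dropper bottle, 28 mm wide, 64 mm tall; bystander
- screwdriver: screwdriver lying on the bench, 165 mm long; bystander
- bench_timer: small bench timer, 62 x 66 x 20 mm; bystander
- highlighter: highlighter pen lying on the bench, 100 mm long; bystander
- masking_tape: roll of masking tape lying flat, 96 mm across, 25 mm high; bystander

How it is judged:
By the outcome, as a careful person would: the job done as asked, in the order asked, and still so for the second after the job is handed in, while the arm keeps its last pose, push and grip.
It also fails if it takes over 54 s, if anything falls off the work surface, if the arm or the gripper's body presses on something with over 40 N, if the wrist force passes 120 N, or if a joint passes its speed limit or range.

## Working session

There is one attempt and no reset: what is moved stays moved. The work goes in short steps, Python scripts to look and compute and a shell command to move; the robot and the scene stay as the last step left them, time stands still between calls to the robot, and variables do not carry over. Pictures are saved under pics/ and viewed, and the job is handed in when it is done.

```bash
ls; mkdir -p pics; python3 - <<'E'
from station import *
import cv2,numpy as np
s=sense(); print(s)
for n in ["side","top","wrist"]:
    im=capture(n); cv2.imwrite(f"pics/{n}0.png",im[:,:,::-1]); c=get_calibration(n); print(n,np.round(c["K"],1).tolist(),np.round(c["T"],3).tolist(),[k for k in c])
E
```

```text
pics
{'time_s': 0.0, 'joints': array([ 7.93311940e+01,  2.20922304e+01,  3.79397219e-01, -2.91426703e-02,
       -6.84102115e+01, -1.48175744e+01]), 'joint_velocities': array([ 0.05134939,  0.01185704, -0.00901737,  0.03326618, -0.05246693,
        0.01041774]), 'effort': array([-1.90814094e-04, -3.90666211e+01,  1.87406731e+01,  4.22012866e+00,
        1.09537636e-02, -1.89736343e-04]), 'tcp_pos': array([0.26864862, 0.56365116, 0.22144111]), 'ee_rot': array([[ 9.02606867e-01, -4.30464981e-01, -8.62343214e-04],
       [-4.30465835e-01, -9.02604605e-01, -2.02280848e-03],
       [ 9.23932597e-05,  2.19701012e-03, -9.99997582e-01]]), 'wrist_force': array([-0.79939781,  0.29219196, -0.50029821]), 'moment': array([ 0.01256948, -0.0020307 , -0.02162899]), 'gripper_width': 1.000120237722205}
side [[384.7, 0.0, 256.7], [0.0, 384.7, 190.9], [0.0, 0.0, 1.0]] [[0.991, 0.083, -0.103, 0.474], [-0.132, 0.659, -0.741, -0.874], [0.006, 0.748, 0.664, 0.808], [0.0, 0.0, 0.0, 1.0]] ['K', 'T']
top [[369.3, 0.0, 254.3], [0.0, 369.3, 184.2], [0.0, 0.0, 1.0]] [[-0.024, 0.991, -0.129, 0.461], [-1.0, -0.024, 0.005, -0.033], [0.002, 0.129, 0.992, 1.221], [0.0, 0.0, 0.0, 1.0]] ['K', 'T']
wrist [[315.5, 0.0, 257.2], [0.0, 315.5, 193.7], [0.0, 0.0, 1.0]] [[-0.43, 0.872, 0.233, 0.332], [-0.903, -0.415, -0.109, 0.533], [0.002, -0.257, 0.966, 0.383], [0.0, 0.0, 0.0, 1.0]] ['K', 'T']
```

View pics/side0.png

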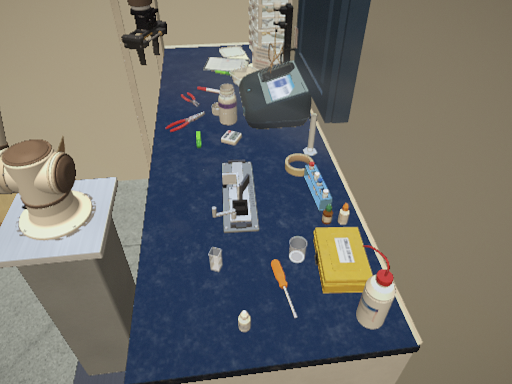

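View pics/top0.png

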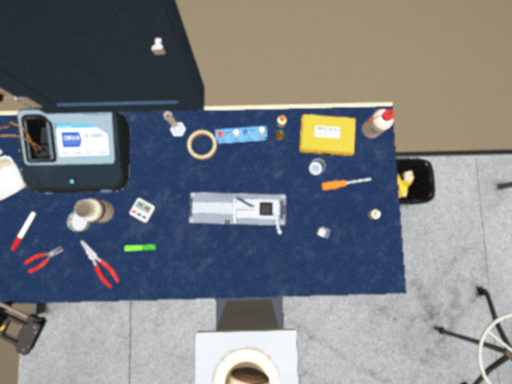

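View pics/wrist0.png

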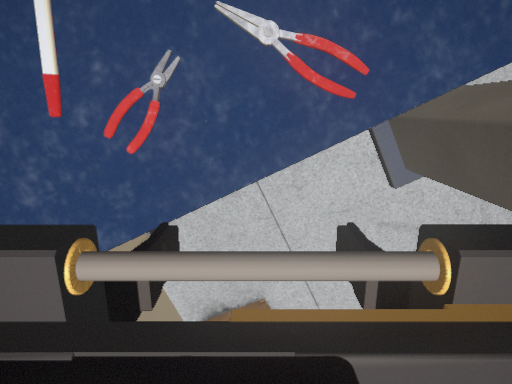

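The side view shows the slide at about (238,195), with the cell at (215,260). In the top view the slide is at (238,208) and the cell at (323,232). Next I'll write helpers and triangulate.

```bash
cat > h.py <<'E'
from station import *
import cv2,numpy as np
def ray(cal,px):
    K,T=cal["K"],np.array(cal["T"])
    d=np.array([(px[0]-K[0][2])/K[0][0],-(px[1]-K[1][2])/K[1][1],-1.])
    d=T[:3,:3]@d; return T[:3,3],d/np.linalg.norm(d)
def tri(obs):
    A=np.zeros((3,3));b=np.zeros(3)
    for c,px in obs:
        o,d=ray(c,px);P=np.eye(3)-np.outer(d,d);A+=P;b+=P@o
    x=np.linalg.solve(A,b); r=[np.linalg.norm((np.eye(3)-np.outer(ray(c,p)[1],ray(c,p)[1]))@(x-ray(c,p)[0])) for c,p in obs]
    return x,max(r)
def onz(c,px,z):
    o,d=ray(c,px);return o+d*(z-o[2])/d[2]
def proj(c,X):
    T=np.array(c["T"]);p=T[:3,:3].T@(np.asarray(X)-T[:3,3]);K=c["K"]
    return np.array([K[0][2]+K[0][0]*p[0]/-p[2],K[1][2]-K[1][1]*p[1]/-p[2]])
def pt(cam,t,n=1):
    r=spot_point(cam,t); return [(np.array(q["location"])*[512,384],q["conf"]) for q in r[:n]]
def save(im,name): cv2.imwrite("pics/"+name,im[:,:,::-1])
E
python3 - <<'E'
from h import *
C={n:get_calibration(n) for n in("side","top")}
for n in C: capture(n)
for t in ["slide_stand","carriage_pointer","index_mark","pocket_floor","cell_a","gate_pivot","gate_knob","fin_stop","cam_tip"]:
    o=[];
    for n in C:
        r=pt(n,t)
        if r: o.append((C[n],r[0][0])); print(t,n,np.round(r[0][0],1),round(r[0][1],2))
    if len(o)==2: print("   ",np.round(tri(o)[0],4),round(tri(o)[1],4))
E
```

```text
slide_stand side [236.  191.9] 0.65
slide_stand top [235.1 205. ] 0.67
    [0.5422 0.0252 0.0059] 0.0088
carriage_pointer side [225.1 199. ] 0.92
carriage_pointer top [247.7 219.8] 0.64
    [ 0.4991 -0.0153  0.0165] 0.0022
index_mark top [226.8 219.2] 0.4
pocket_floor side [237.9 208.9] 0.63
pocket_floor top [265.6 207.8] 0.73
    [ 0.5343 -0.0741  0.0277] 0.0039
cell_a top [316.4 230. ] 0.64
gate_pivot side [232.3 212.1] 0.85
gate_pivot top [275.8 214.8] 0.89
    [ 0.513  -0.1052  0.0473] 0.0008
gate_knob side [209.4 206.7] 0.65
gate_knob top [281.7 228.1] 0.62
    [ 0.461  -0.1196  0.0898] 0.0101
fin_stop side [226.9 176.3] 0.59
fin_stop top [238. 217.] 0.93
    [0.508  0.0135 0.0807] 0.0004
cam_tip side [245.6 176.3] 0.66
cam_tip top [239.6 196.1] 0.51
    [0.5678 0.0073 0.0805] 0.005
```

```bash
R='{"fingers":8.7,"delta_pos":[43.5,32.9,-4],"spin":64.5}'; python3 -m inch '[{"fingers":8.7,"delta_pos":[43.5,32.9,-4],"spin":64.5},{"fingers":8.7,"delta_pos":[43.5,32.9,-4],"spin":64.5},{"fingers":8.7,"delta_pos":[43.5,32.9,-4],"spin":64.5},{"fingers":8.7,"delta_pos":[43.5,32.9,-4],"spin":64.5},{"fingers":8.7,"delta_pos":[43.5,32.9,-4],"spin":64.5},{"fingers":8.7,"delta_pos":[43.5,32.9,-4],"spin":64.5},{"fingers":8.7,"delta_pos":[43.5,32.9,-4],"spin":64.5},{"fingers":8.7,"delta_pos":[43.5,32.9,-4],"spin":64.5},{"fingers":8.7,"delta_pos":[43.5,32.9,-4],"spin":64.5},{"fingers":8.7,"delta_pos":[43.5,32.9,-4],"spin":64.5},{"fingers":8.7,"delta_pos":[43.5,32.9,-4],"spin":64.5},{"fingers":8.7,"delta_pos":[43.5,32.9,-4],"spin":64.5},{"fingers":8.7,"delta_pos":[43.5,32.9,-4],"spin":64.5},{"fingers":8.7,"delta_pos":[43.5,32.9,-4],"spin":64.5},{"fingers":8.7,"delta_pos":[43.5,32.9,-4],"spin":64.5},{"fingers":8.7,"delta_pos":[43.5,32.9,-4],"spin":64.5}]'
python3 - <<'E'
from h import *
s=sense();print(s["time_s"],s["tcp_pos"],s["joints"].round(1));print(s["ee_rot"].round(3))
c=get_calibration("wrist");save(capture("wrist"),"w1.png")
np.save("w1.npy",np.array(c["T"]))
for t in ["slide_stand","carriage_pointer","index_mark","pocket_floor","cell_a","gate_pivot","gate_knob","fin_stop","cam_tip"]:
    for p,cf in pt("wrist",t): print(t,p.round(1),round(cf,2))
E
```

```text
time_s: 2.75
tcp_pos: [0.5196, 0.0811, 0.2626]
ee_rot: [[0.002, -1.0, 0.0], [-1.0, -0.002, 0.0], [-0.0, -0.0, -1.0]]
wrist_force: [0.2, 0.6, 0.1]
gripper_width: 1.003
2.75 [0.51961128 0.08113955 0.26260962] [ 26.6  10.8  -9.6  -0.  -69.7 -26.4]
[[ 0.002 -1.     0.   ]
 [-1.    -0.002  0.   ]
 [-0.    -0.    -1.   ]]
slide_stand [239.3 119.5] 0.72
carriage_pointer [272.4  79.4] 0.57
index_mark [270.4 141.1] 0.53
pocket_floor [242.2  31. ] 0.89
cell_a [262.9 116.2] 0.41
gate_knob [242.3  79.7] 0.16
fin_stop [262.7 115. ] 0.7
cam_tip [209.5 116.2] 0.75
```

View pics/w1.png

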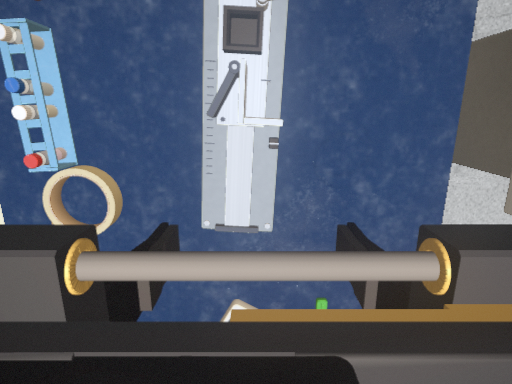

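The wrist view shows the carriage with its pointer at about (272,80), the index clip at (273,142), the pocket at (243,31) and the push stop at (263,120). I'll move toward −y and lower to get the second view and the cell.

```bash
python3 -m inch '[{"fingers":8.7,"delta_pos":[10,1,3],"spin":0},{"fingers":8.7,"delta_pos":[10,1,3],"spin":0},{"fingers":8.7,"delta_pos":[10,1,3],"spin":0},{"fingers":8.7,"delta_pos":[10,1,3],"spin":0},{"fingers":8.7,"delta_pos":[10,1,3],"spin":0}]'
cat > look.py <<'E'
from h import *
import sys,json
tag=sys.argv[1]; T=sys.argv[2:] or ["slide_stand","carriage_pointer","index_mark","pocket_floor","cell_a","gate_pivot","gate_knob","fin_stop","cam_tip"]
s=sense();print(s["time_s"],s["tcp_pos"].round(4))
c=get_calibration("wrist");save(capture("wrist"),tag+".png");np.save(tag+".npy",np.array(c["T"]))
for t in T:
    for p,cf in pt("wrist",t): print(t,p.round(1),round(cf,2))
E
python3 look.py w2
```

```text
time_s: 3.75
tcp_pos: [0.5106, -0.0196, 0.2331]
ee_rot: [[0.0, -1.0, 0.001], [-1.0, -0.0, 0.0], [-0.0, -0.001, -1.0]]
wrist_force: [1.2, -0.4, -0.9]
gripper_width: 0.996
3.75 [ 0.5106 -0.0196  0.2331]
slide_stand [234.6 204.4] 0.57
carriage_pointer [260.4 166.5] 0.79
index_mark [260.7 226.8] 0.42
pocket_floor [233.6 121.8] 0.59
gate_pivot [203.1 211.1] 0.6
gate_knob [309.1  85.8] 0.58
fin_stop [254.4 219.6] 0.66
cam_tip [202.  210.8] 0.76
```

View pics/w2.png

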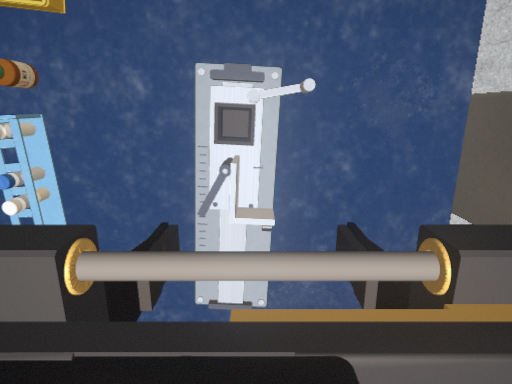

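```bash
python3 -m inch '[{"fingers":8.7,"delta_pos":[9,1,4],"spin":0},{"fingers":8.7,"delta_pos":[9,1,4],"spin":0},{"fingers":8.7,"delta_pos":[9,1,4],"spin":0},{"fingers":8.7,"delta_pos":[9,1,4],"spin":0},{"fingers":8.7,"delta_pos":[9,1,4],"spin":0}]'
python3 look.py w3
```

```text
time_s: 4.75
tcp_pos: [0.5007, -0.1096, 0.1932]
ee_rot: [[0.001, -1.0, 0.001], [-1.0, -0.001, -0.0], [0.0, -0.001, -1.0]]
wrist_force: [0.3, 0.9, -0.1]
gripper_width: 0.998
4.75 [ 0.5007 -0.1096  0.1932]
slide_stand [223.7 209.7] 0.63
carriage_pointer [254.  251.2] 0.6
pocket_floor [222.4 207. ] 0.83
cell_a [300.6  35.5] 0.76
gate_pivot [239.3 190.1] 0.7
gate_knob [299.9 186.7] 0.85
fin_stop [242.8 317.6] 0.78
cam_tip [189.7 305.9] 0.95
```

View pics/w3.png

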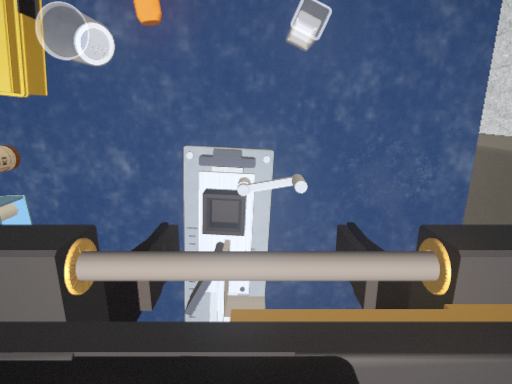

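```bash
python3 - <<'E'
import cv2,numpy as np
a=cv2.imread("pics/w2.png")[55:315,170:310]; cv2.imwrite("pics/w2z.png",cv2.resize(a[:135],None,fx=4,fy=4,interpolation=cv2.INTER_CUBIC))
cv2.imwrite("pics/w2y.png",cv2.resize(a[90:180],None,fx=5,fy=5,interpolation=cv2.INTER_CUBIC))
a=cv2.imread("pics/w1.png")[60:240,190:300]; cv2.imwrite("pics/w1z.png",cv2.resize(a,None,fx=3.3,fy=3.3,interpolation=cv2.INTER_CUBIC))
a=cv2.imread("pics/w3.png")[0:60,270:350]; cv2.imwrite("pics/w3z.png",cv2.resize(a,None,fx=8,fy=8,interpolation=cv2.INTER_CUBIC))
E
```

```text
(no output)
```

View pics/w2z.png

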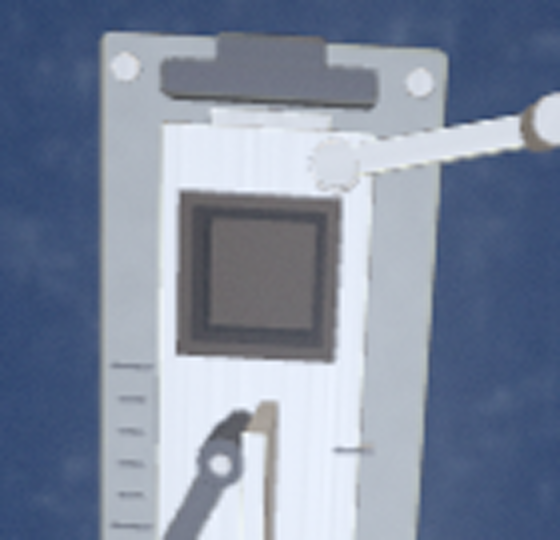

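View pics/w1z.png

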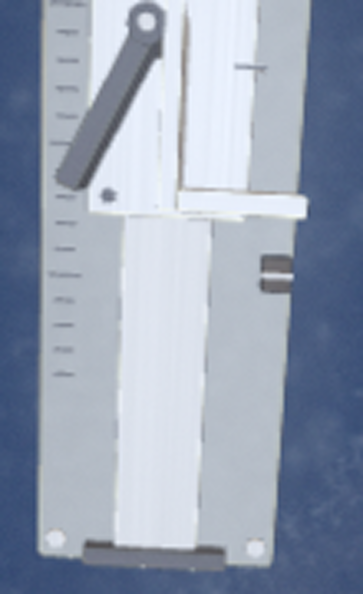

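View pics/w3z.png

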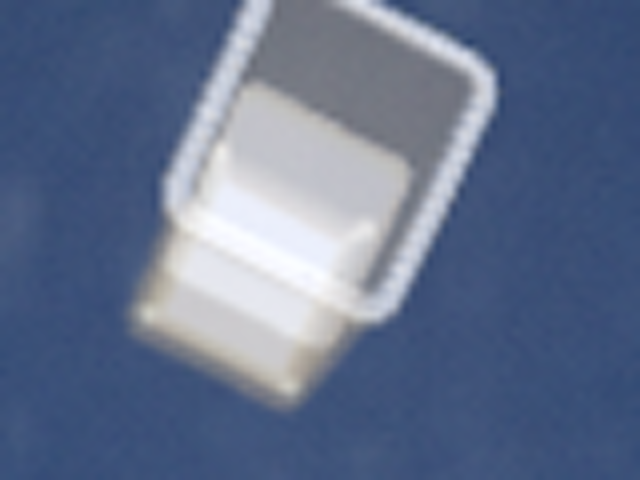

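View pics/w2y.png

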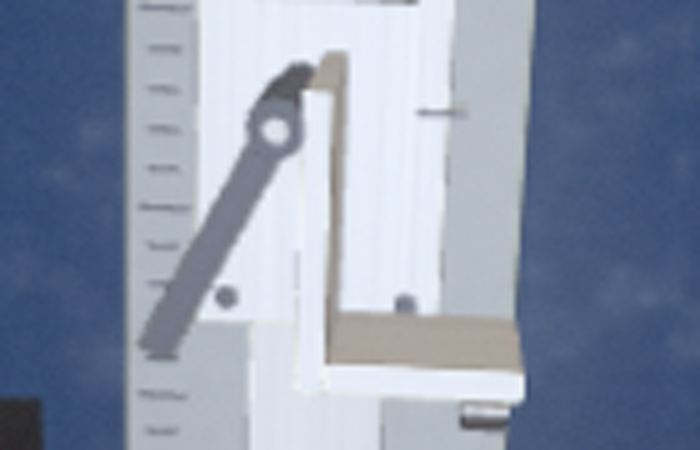

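```bash
cat > fit.py <<'E'
from h import *
from scipy.optimize import least_squares
K=get_calibration("wrist")["K"]
def cal(n): return {"K":K,"T":np.load(n+".npy")}
O=[ # view, px, stand coords (mm), kind
("w2",(262.9,167.4),(-34,-50,24)),("w1",(270.9,80.3),(-34,-50,24)),
("w2",(215,102.5),(22,-122,46)),("w2",(255.5,104.3),(-22,-122,46)),("w2",(253.5,145.5),(-22,-78,46)),("w2",(214.3,143.5),(22,-78,46)),
("w2",(274.8,219.4),(-48,-7,85)),("w2",(274.8,225),(-48,0,85)),("w2",(230,223),(0,0,85)),("w2",(230.6,163.4),(0,-64,85)),("w2",(236.2,163.4),(-6,-64,85)),
("w1",(283,119.7),(-48,-7,85)),("w1",(283,125.8),(-48,0,85)),("w1",(244.8,117.9),(-6,-7,85)),
("w2",(253.2,96.2),(-19.5,-130,54)),("w2",(224.8,171),(5,-56,83)),
("w2",(195.2,63),(50,None,10)),("w2",(281.8,67),(-50,None,10))]
C={v:cal(v) for v in("w1","w2","w3")}
def S(p,q):
    x,y,a=p[:3];c,s=np.cos(a),np.sin(a);q=np.array(q)/1000
    return np.array([x+c*q[0]-s*q[1],y+s*q[0]+c*q[1],q[2]])
def res(p):
    r=[]
    for v,px,q in O:
        if q[1] is None: q=(q[0],-157.5+p[3]*1000,q[2])
        r+=list(proj(C[v],S(p,q))-px)
    r+=list(proj(C["w1"],S(p,(-36,p[4]*1000,24)))-(269.1,143.3))
    return np.array(r)
f=least_squares(res,[.535,.03,0,0,.05],loss="soft_l1",x_scale=[.01,.01,.01,.01,.01])
p=f.x;print(p.round(4),"yaw",np.degrees(p[2]))
print(res(p).reshape(-1,2).round(1).tolist())
np.save("stand.npy",p)
for n,q in dict(pocket=(0,-100,26),pointer=(-34,-50,24),mark=(-36,p[4]*1e3,24),pivot=(-19.5,-130,47)).items(): print(n,S(p,q).round(4))
print("travel to mark mm",p[4]*1e3+50)
E
python3 fit.py
python3 - <<'E'
from h import *
K=get_calibration("wrist")["K"]; c={"K":K,"T":np.load("w3.npy")}
z=lambda a:(270+a[0]/8,a[1]/8)
for P in [(172,198),(375,318),(490,90)]: print(onz(c,z(P),.066).round(4))
for P in [(135,318),(290,405)]: print(onz(c,z(P),.0).round(4))
print("knob",onz(c,(299.9,185),.08), onz({"K":K,"T":np.load("w2.npy")},(308,85),.08))
E
```

```text
[ 0.5399  0.0245 -0.0454 -0.0069  0.0249] yaw -2.598639314157384
[[0.2, 0.3], [-0.2, 0.0], [-0.8, -0.4], [0.1, -0.2], [0.3, 0.2], [-0.6, 0.3], [0.6, 0.3], [0.2, 1.0], [-1.0, 1.0], [-0.1, -0.2], [0.4, 0.1], [0.9, -0.5], [0.5, 0.3], [-1.0, -0.7], [0.3, -0.4], [0.7, -0.5], [-1.0, -0.2], [0.3, 0.2], [-0.4, -0.0]]
pocket [ 0.5354 -0.0754  0.026 ]
pointer [ 0.5037 -0.0239  0.024 ]
mark [0.5051 0.0509 0.024 ]
pivot [ 0.5146 -0.1045  0.047 ]
travel to mark mm 74.85376899480273
[ 0.4725 -0.2488  0.066 ]
[ 0.4509 -0.2374  0.066 ]
[ 0.4402 -0.2589  0.066 ]
[ 0.4705 -0.2503  0.    ]
[ 0.4501 -0.24    0.    ]
knob [ 0.46247821 -0.11571007  0.08      ] [ 0.46270167 -0.11330251  0.08      ]
```

Fit residuals are under 1 px. The cell is near (0.456, −0.254), turned about −27°. I'll take one closer look on the way to it.

```bash
python3 -m inch '[{"fingers":8.7,"delta_pos":[8,4.1,4],"spin":0},{"fingers":8.7,"delta_pos":[8,4.1,4],"spin":0},{"fingers":8.7,"delta_pos":[8,4.1,4],"spin":0},{"fingers":8.7,"delta_pos":[8,4.1,4],"spin":0}]'
python3 look.py w4 cell_a gate_knob gate_pivot pocket_floor
python3 - <<'E'
import cv2
a=cv2.imread("pics/w4.png")[60:180,200:320]; cv2.imwrite("pics/w4z.png",cv2.resize(a,None,fx=5,fy=5,interpolation=cv2.INTER_CUBIC))
E
```

```text
time_s: 5.65
tcp_pos: [0.4587, -0.1908, 0.1523]
ee_rot: [[-0.001, -1.0, -0.001], [-1.0, 0.001, -0.0], [0.0, 0.001, -1.0]]
wrist_force: [0.2, 0.2, 0.7]
gripper_width: 1.001
5.65 [ 0.4587 -0.1908  0.1523]
cell_a [258.1 118.1] 0.66
gate_knob [254.1 289.6] 0.82
gate_pivot [196.2 285.6] 0.86
pocket_floor [181.4 295.2] 0.63
```

View pics/w4z.png

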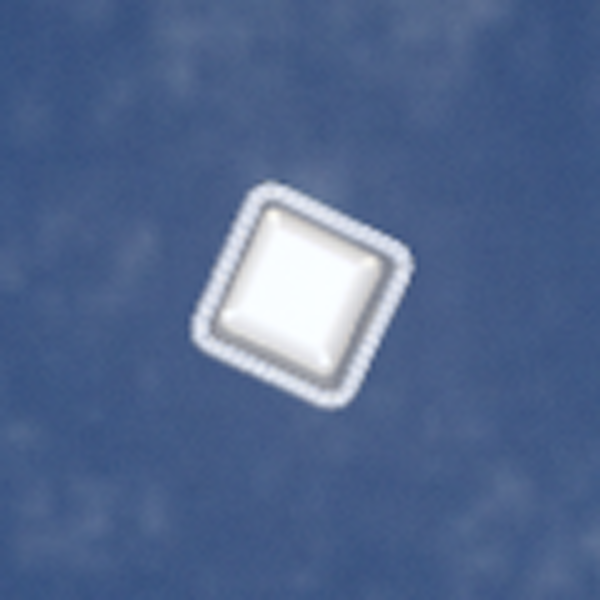

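View pics/w4.png

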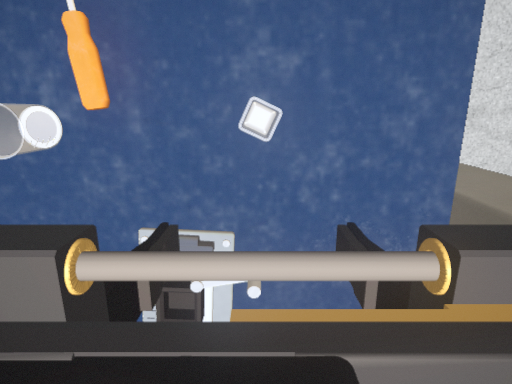

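The cell's rim is centred at about (260.6,119.2), a clean square.

```bash
python3 - <<'E'
from h import *
im=cv2.imread("pics/w4.png")[60:180,200:320].astype(int)
g=((im[:,:,2]>115)).astype(np.uint8)
n,l,st,ce=cv2.connectedComponentsWithStats(g); i=1+np.argmax(st[1:,4]); print(st[i])
m=(l==i); cnt,_=cv2.findContours(m.astype(np.uint8),cv2.RETR_EXTERNAL,cv2.CHAIN_APPROX_NONE)
c4={"K":get_calibration("wrist")["K"],"T":np.load("w4.npy")}
pts=np.array([onz(c4,(q[0][0]+200,q[0][1]+60),.066)[:2] for q in max(cnt,key=len)],np.float32)*1000
r=cv2.minAreaRect(pts);print("rim rect",r)
s=sense();c3=dict(c4,T=np.load("w3.npy"))
print(tri([(c4,(260.6,119.2)),(c3,(270+331/8,140/8))]))
print("foot", onz(c4,(200+300/5,60+290/5),.003))
ct=np.array(r[0])/1000;d=ct-s["tcp_pos"][:2];R=s["ee_rot"];print("delta tool cm",(R.T@np.array([d[0],d[1],0])*100).round(2))
for w in("K",): print(np.degrees(np.arctan2(R[1,1],R[0,1])))
E
```

```text
[  38   36   45   46 1345]
rim rect ((456.37005615234375, -255.05108642578125), (27.876949310302734, 28.220287322998047), 64.41011810302734)
(array([ 0.45579289, -0.25487113,  0.0632988 ]), np.float64(9.40483027163755e-05))
foot [ 0.45564292 -0.25422607  0.003     ]
delta tool cm [6.57 0.38 0.  ]
-179.89645629952702
```

Measured rim is 27.9 × 28.2 mm, which matches the given size. Now the grasp.

```bash
python3 -m inch '[{"fingers":8.7,"delta_pos":[6.4,0.25,0],"spin":25.7},{"fingers":8.7,"delta_pos":[6.4,0.25,1],"spin":25.7},{"fingers":8.7,"delta_pos":[6.4,0.25,3],"spin":25.7},{"fingers":8.7,"delta_pos":[6.4,0.25,6],"spin":25.7},{"fingers":7,"delta_pos":[6.4,0.25,9],"spin":25.7},{"fingers":6,"delta_pos":[6.4,0.25,11],"spin":25.7},{"fingers":5,"delta_pos":[6.4,0.25,12],"spin":25.7},{"fingers":4.5,"delta_pos":[6.4,0.25,12.5],"spin":25.7},{"fingers":4,"delta_pos":[6.4,0.25,12.5],"spin":25.7},{"fingers":3.5,"delta_pos":[6.4,0.25,12.5],"spin":25.7},{"fingers":2.5,"delta_pos":[6.4,0.25,12.5],"spin":25.7},{"fingers":2,"delta_pos":[6.4,0.25,12.5],"spin":25.7},{"fingers":2,"delta_pos":[6.4,0.25,12.5],"spin":25.7},{"fingers":2,"delta_pos":[6.4,0.25,12.5],"spin":25.7}]'
```

```text
time_s: 7.3
tcp_pos: [0.4569, -0.2541, 0.0281]
ee_rot: [[-0.433, -0.901, 0.001], [-0.901, 0.433, -0.0], [-0.0, -0.001, -1.0]]
wrist_force: [-1.4, -0.1, 4.0]
gripper_width: 0.288
```

```bash
python3 -m inch '[{"fingers":2,"delta_pos":[0,0,-2],"spin":0},{"fingers":2,"delta_pos":[0,0,-6],"spin":0},{"fingers":2,"delta_pos":[0,0,-10],"spin":0},{"fingers":2,"delta_pos":[-3,0.1,-11.2],"spin":-8},{"fingers":2,"delta_pos":[-7,0.3,-11.2],"spin":-16},{"fingers":2,"delta_pos":[-11,0.5,-11.2],"spin":-23.1},{"fingers":2,"delta_pos":[-15,0.6,-11.2],"spin":-23.1},{"fingers":2,"delta_pos":[-18,0.7,-11.2],"spin":-23.1},{"fingers":2,"delta_pos":[-19.6,0.7,-11.2],"spin":-23.1},{"fingers":2,"delta_pos":[-19.6,0.7,-11.2],"spin":-23.1},{"fingers":2,"delta_pos":[-19.6,0.7,-11.2],"spin":-23.1},{"fingers":2,"delta_pos":[-19.6,0.7,-11.2],"spin":-23.1}]'
python3 - <<'E'
from h import *
s=sense();print(s["gripper_width"],s["wrist_force"])
c=get_calibration("wrist");print("tcp px",proj(c,s["tcp_pos"]))
save(capture("wrist"),"w5.png")
for n in("side","top"):
    im=capture(n);
    save(im,n+"5.png")
    u=proj(get_calibration(n),s["tcp_pos"]).astype(int);a=im[u[1]-50:u[1]+50,u[0]-60:u[0]+60];save(cv2.resize(a,None,fx=5,fy=5),n+"5z.png")
E
```

```text
time_s: 8.5
tcp_pos: [0.5345, -0.0753, 0.1394]
ee_rot: [[-0.046, -0.999, -0.001], [-0.999, 0.046, -0.0], [0.0, 0.001, -1.0]]
wrist_force: [-0.2, -0.4, -0.7]
gripper_width: 0.286
0.28578441215008027 [-0.2244372  -0.37624667 -0.74626501]
tcp px [256.77867778 242.89827171]
```

View pics/side5z.png

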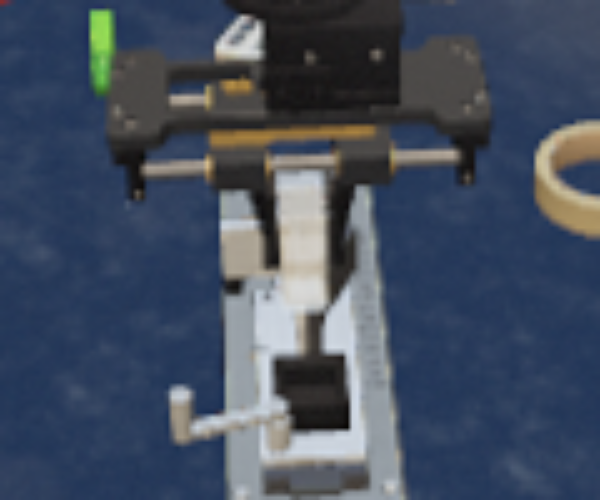

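View pics/w5.png

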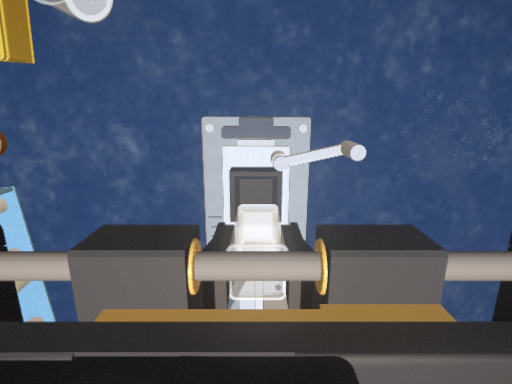

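The cell is gripped upright above the pocket. Its foot's −y edge is at about row 205, cols 239–277. Checking it numerically against the pocket.

```bash
python3 - <<'E'
from h import *
s=sense();c=get_calibration("wrist");z=s["tcp_pos"][2]-.0281
for p in [(239,206),(277,206)]: print(onz(c,p,z).round(4))
p=np.load("stand.npy")
a=p[2];R=np.array([[np.cos(a),-np.sin(a)],[np.sin(a),np.cos(a)]])
for q in [(-12.5,-112.5),(12.5,-112.5),(0,-100)]: print((p[:2]+R@np.array(q)/1000).round(4))
for q in [(232,168),(281,168)]: print(onz(c,q,.046).round(4))
for q in [(-22,-122),(22,-122)]: print((p[:2]+R@np.array(q)/1000).round(4))
a=cv2.imread("pics/w5.png")[140:260,190:310]; cv2.imwrite("pics/w5z.png",cv2.resize(a,None,fx=5,fy=5,interpolation=cv2.INTER_CUBIC))
E
```

```text
[ 0.5454 -0.0884  0.1115]
[ 0.5216 -0.0873  0.1115]
[ 0.5223 -0.0873]
[ 0.5473 -0.0885]
[ 0.5354 -0.0754]
[ 0.5541 -0.1012  0.046 ]
[ 0.514  -0.0993  0.046 ]
[ 0.5124 -0.0964]
[ 0.5564 -0.0984]
```

View pics/w5z.png

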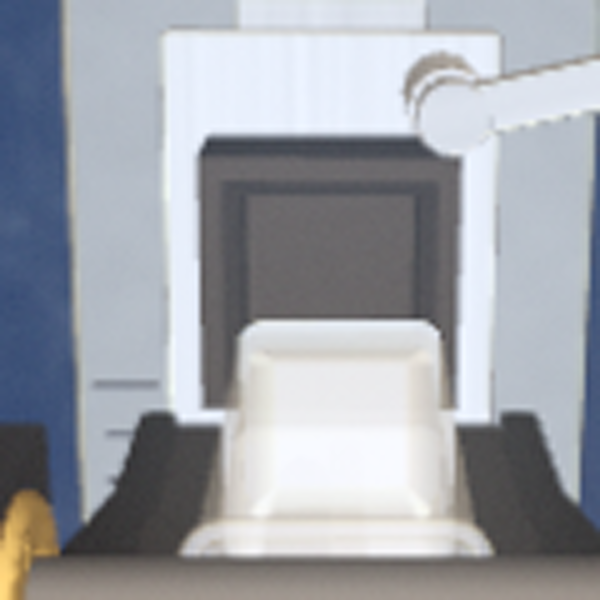

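```bash
python3 -m inch '[{"fingers":2,"delta_pos":[0.05,-0.1,2],"spin":0},{"fingers":2,"delta_pos":[0.05,-0.1,4],"spin":0},{"fingers":2,"delta_pos":[0.05,-0.1,5.5],"spin":0},{"fingers":2,"delta_pos":[0.05,-0.1,6.5],"spin":0},{"fingers":2,"delta_pos":[0.05,-0.1,7],"spin":0},{"fingers":2,"delta_pos":[0.05,-0.1,7.5],"spin":0},{"fingers":2,"delta_pos":[0.05,-0.1,7.5],"spin":0},{"fingers":2,"delta_pos":[0.05,-0.1,7.5],"spin":0}]'
```

```text
time_s: 9.45
tcp_pos: [0.5366, -0.0749, 0.0651]
ee_rot: [[-0.045, -0.999, 0.001], [-0.999, 0.045, 0.0], [-0.0, -0.001, -1.0]]
wrist_force: [0.1, 0.3, -0.5]
gripper_width: 0.294
```

```bash
python3 -m inch '[{"fingers":2,"delta_pos":[0,0,0.4],"spin":0},{"fingers":2,"delta_pos":[0,0,0.8],"spin":0},{"fingers":2,"delta_pos":[0,0,1.0],"spin":0},{"fingers":2,"delta_pos":[0,0,1.1],"spin":0},{"fingers":2,"delta_pos":[0,0,1.2],"spin":0},{"fingers":2,"delta_pos":[0,0,1.2],"spin":0}]'
```

```text
time_s: 10.05
tcp_pos: [0.536, -0.0749, 0.0541]
ee_rot: [[-0.044, -0.999, -0.0], [-0.999, 0.044, -0.001], [0.001, 0.0, -1.0]]
wrist_force: [-3.8, 1.8, 9.9]
gripper_width: 0.291
```

Contact came at the expected seated height. Releasing.

```bash
python3 -m inch '[{"fingers":3.2,"delta_pos":[0,0,0],"spin":0},{"fingers":4,"delta_pos":[0,0,0],"spin":0},{"fingers":5,"delta_pos":[0,0,0],"spin":0},{"fingers":5,"delta_pos":[0,0,0],"spin":0},{"fingers":5,"delta_pos":[0,0,-1],"spin":0},{"fingers":5,"delta_pos":[0,0,-3],"spin":0},{"fingers":5,"delta_pos":[0,0,-6],"spin":0},{"fingers":5,"delta_pos":[0,0,-9],"spin":0},{"fingers":5,"delta_pos":[-3,0,-12],"spin":0},{"fingers":3,"delta_pos":[-6,0,-12],"spin":0},{"fingers":0,"delta_pos":[-6,0,-12],"spin":0},{"fingers":0,"delta_pos":[-6,0,-12],"spin":0}]'; python3 look.py w6 cell_a pocket_floor gate_knob gate_pivot carriage_pointer
```

```text
time_s: 11.25
tcp_pos: [0.5387, -0.0146, 0.1729]
ee_rot: [[-0.044, -0.999, 0.0], [-0.999, 0.044, 0.0], [-0.0, -0.0, -1.0]]
wrist_force: [-0.9, 0.5, -1.1]
gripper_width: 0.385
11.25 [ 0.5387 -0.0146  0.1729]
cell_a [257.7 119.6] 0.82
gate_knob [353.6  67.7] 0.58
gate_pivot [276.7  87.5] 0.9
carriage_pointer [293.4 172.1] 0.97
```

View pics/w6.png

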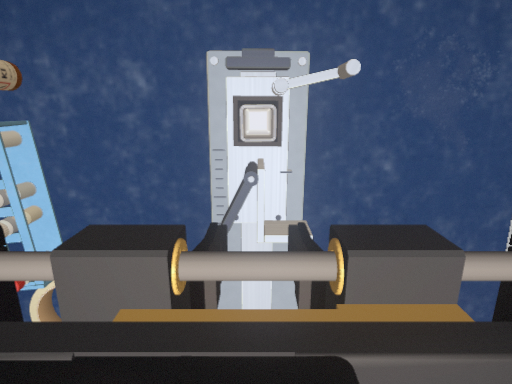

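The cell sits concentric and upright in the socket (rim centred at (258,122)). Planning the gate swing.

```bash
python3 - <<'E'
from h import *
p=np.load("stand.npy");a=p[2];R2=np.array([[np.cos(a),-np.sin(a)],[np.sin(a),np.cos(a)]])
car=lambda q:p[:2]+R2@((np.array(q)+[0,-50])/1000)
K=get_calibration("wrist")["K"];c={"K":K,"T":np.load("w6.npy")}
k=onz(c,(351.5,67),.08)[:2]; piv=car((-19.5,-80)); kl=R2.T@(k-piv); th=np.arctan2(-kl[0],kl[1]); print("knob",k,"len",np.hypot(*kl),"theta",th)
k6=onz(c,(281,87),.054);print("piv meas",k6,"model",piv)
for px in [(258,122)]: print("rim", onz(c,px,.092), car((0,-50)), "pointer",onz(c,(292.5,172),.024),car((-34,0)))
s=sense();R=s["ee_rot"][:2,:2]
def d(q,z): 
    w=car(q)-s["tcp_pos"][:2];v=R.T@w*100;return v.round(1).tolist()+[round((s["tcp_pos"][2]-z)*100,1)]
kn=lambda t:np.array([-19.5-54*np.sin(t),-80+54*np.cos(t)]); tg=lambda t:np.array([np.cos(t),np.sin(t)])
print("start",d(kn(th)-32*tg(th),.14),d(kn(th)-32*tg(th),.062))
print("ref pose",s["tcp_pos"])
for t in list(np.arange(1.75,0.05,-.15))+[0]: print(round(t,2),d(kn(t)-15.5*tg(t),.062),"spin",round(90-np.degrees(t),0))
E
```

```text
knob [ 0.46307775 -0.1136534 ] len 0.05228134873047252 theta 1.7919500546865308
piv meas [ 0.5145944  -0.10324348  0.054     ] model [ 0.51455329 -0.10450967]
rim [ 0.53522014 -0.07669865  0.092     ] [ 0.53539342 -0.07542463] pointer [ 0.50278531 -0.02392619  0.024     ] [ 0.50369535 -0.02393452]
start [13.3, 6.6, np.float64(3.2)] [13.3, 6.6, np.float64(11.0)]
ref pose [ 0.53869433 -0.01564984  0.17216368]
1.75 [11.5, 7.0, np.float64(11.0)] spin -10.0
1.6 [10.7, 7.4, np.float64(11.0)] spin -2.0
1.45 [9.9, 7.5, np.float64(11.0)] spin 7.0
1.3 [9.0, 7.6, np.float64(11.0)] spin 16.0
1.15 [8.2, 7.6, np.float64(11.0)] spin 24.0
1.0 [7.4, 7.4, np.float64(11.0)] spin 33.0
0.85 [6.6, 7.1, np.float64(11.0)] spin 41.0
0.7 [5.9, 6.7, np.float64(11.0)] spin 50.0
0.55 [5.2, 6.1, np.float64(11.0)] spin 58.0
0.4 [4.6, 5.5, np.float64(11.0)] spin 67.0
0.25 [4.1, 4.8, np.float64(11.0)] spin 76.0
0.1 [3.8, 4.1, np.float64(11.0)] spin 84.0
0 [3.6, 3.6, np.float64(11.0)] spin 90.0
```

```bash
python3 -m inch '[{"fingers":0,"delta_pos":[5,3,0],"spin":0},{"fingers":0,"delta_pos":[10,5.5,0],"spin":0},{"fingers":0,"delta_pos":[13.4,6.6,0],"spin":0},{"fingers":0,"delta_pos":[13.4,6.6,4],"spin":-8},{"fingers":0,"delta_pos":[13.4,6.6,8],"spin":-10},{"fingers":0,"delta_pos":[13.4,6.6,11],"spin":-10},{"fingers":0,"delta_pos":[13.4,6.6,11],"spin":-10},{"fingers":0,"delta_pos":[13.4,6.6,11],"spin":-10}]'
python3 - <<'E'
from h import *
s=sense();print(s["tcp_pos"],s["gripper_width"])
p=np.load("stand.npy");a=p[2];R2=np.array([[np.cos(a),-np.sin(a)],[np.sin(a),np.cos(a)]])
car=lambda q:p[:2]+R2@((np.array(q)+[0,-50])/1000)
R=s["ee_rot"][:2,:2]
def d(q): 
    w=car(q)-s["tcp_pos"][:2];v=R.T@w*100;return v.round(1).tolist()
kn=lambda t:np.array([-19.5-54*np.sin(t),-80+54*np.cos(t)]); tg=lambda t:np.array([np.cos(t),np.sin(t)])
for t in list(np.arange(1.75,0.05,-.15))+[0]: print(round(t,2),d(kn(t)-15.5*tg(t)),"spin",round(100-np.degrees(t),0))
save(capture("wrist"),"w7.png");im=capture("side");u=proj(get_calibration("side"),s["tcp_pos"]).astype(int);a=im[u[1]-50:u[1]+50,u[0]-60:u[0]+60];save(cv2.resize(a,None,fx=5,fy=5),"side7z.png")
E
```

```text
time_s: 12.35
tcp_pos: [0.4673, -0.1462, 0.0628]
ee_rot: [[0.129, -0.992, -0.001], [-0.992, -0.129, -0.001], [0.001, 0.001, -1.0]]
wrist_force: [0.9, -0.1, 0.8]
gripper_width: 0.007
[ 0.46730624 -0.1462209   0.06283912] 0.006990471735628498
1.75 [-2.0, 0.2] spin -0.0
1.6 [-2.8, 0.3] spin 8.0
1.45 [-3.6, 0.4] spin 17.0
1.3 [-4.5, 0.3] spin 26.0
1.15 [-5.3, 0.1] spin 34.0
1.0 [-6.1, -0.2] spin 43.0
0.85 [-6.8, -0.6] spin 51.0
0.7 [-7.4, -1.2] spin 60.0
0.55 [-8.0, -1.8] spin 68.0
0.4 [-8.4, -2.5] spin 77.0
0.25 [-8.8, -3.3] spin 86.0
0.1 [-9.0, -4.1] spin 94.0
0 [-9.1, -4.6] spin 100.0
```

View pics/side7z.png

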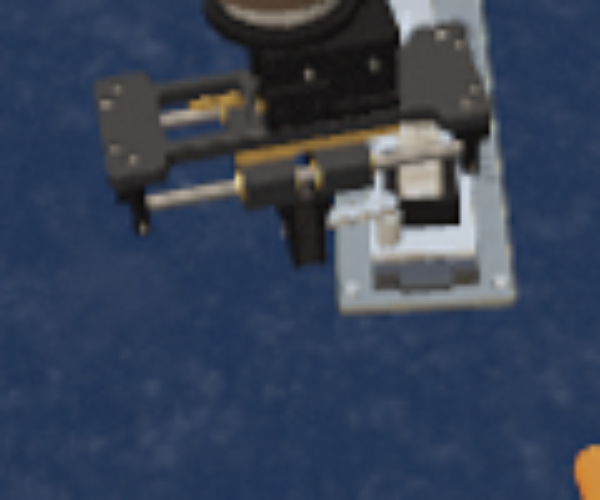

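The closed fingers are just on the −y side of the knob, as planned. Sweeping now.

```bash
python3 -m inch '[{"fingers":0,"delta_pos":[-1.2,0.1,0],"spin":0},{"fingers":0,"delta_pos":[-2.0,0.2,0],"spin":0},{"fingers":0,"delta_pos":[-2.8,0.3,0],"spin":8},{"fingers":0,"delta_pos":[-3.6,0.4,0],"spin":16},{"fingers":0,"delta_pos":[-4.5,0.3,0],"spin":24},{"fingers":0,"delta_pos":[-5.3,0.1,0],"spin":32},{"fingers":0,"delta_pos":[-6.1,-0.2,0],"spin":40},{"fingers":0,"delta_pos":[-6.8,-0.6,0],"spin":48},{"fingers":0,"delta_pos":[-7.4,-1.2,0],"spin":56},{"fingers":0,"delta_pos":[-8.0,-1.8,0],"spin":64},{"fingers":0,"delta_pos":[-8.4,-2.5,0],"spin":72},{"fingers":0,"delta_pos":[-8.8,-3.3,0],"spin":80},{"fingers":0,"delta_pos":[-9.0,-3.8,0],"spin":88},{"fingers":0,"delta_pos":[-9.0,-3.9,0],"spin":96},{"fingers":0,"delta_pos":[-9.0,-4.0,0],"spin":100},{"fingers":0,"delta_pos":[-9.0,-4.1,0],"spin":100}]'
python3 - <<'E'
from h import *
s=sense();print(s["tcp_pos"],s["wrist_force"])
save(capture("wrist"),"w8.png");im=capture("side");u=proj(get_calibration("side"),s["tcp_pos"]).astype(int);a=im[u[1]-50:u[1]+50,u[0]-60:u[0]+60];save(cv2.resize(a,None,fx=5,fy=5),"side8z.png")
p=np.load("stand.npy");a=p[2];R2=np.array([[np.cos(a),-np.sin(a)],[np.sin(a),np.cos(a)]])
print("carriage coords of tcp",R2.T@(s["tcp_pos"][:2]-p[:2])*1000+[0,50])
E
```

```text
time_s: 14.05
tcp_pos: [0.4957, -0.0504, 0.0631]
ee_rot: [[-0.999, 0.044, 0.0], [0.044, 0.999, 0.0], [-0.0, 0.0, -1.0]]
wrist_force: [-1.5, 1.1, -0.1]
gripper_width: 0.006
[ 0.49567328 -0.05037057  0.06312239] [-1.52294628  1.13227007 -0.06152728]
carriage coords of tcp [-40.81522392 -26.77258114]
```

View pics/side8z.png

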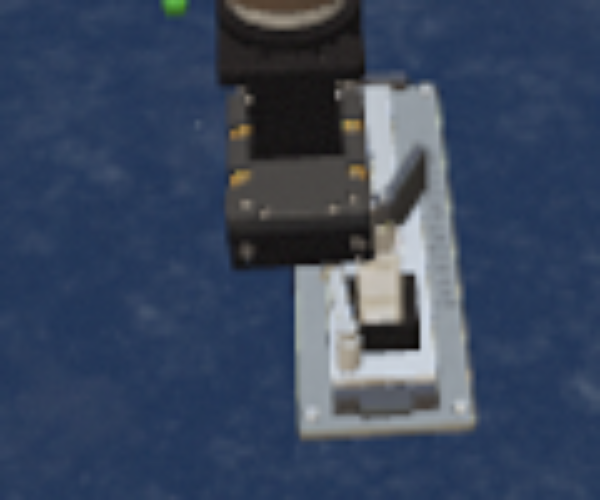

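View pics/w8.png

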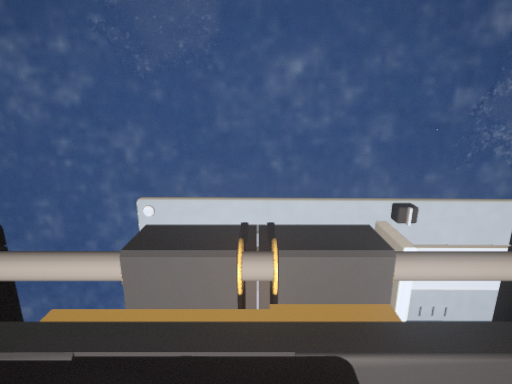

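The gate is following. Now the last push toward +x, in small steps.

```bash
python3 -m inch '[{"fingers":0,"delta_pos":[-0.2,0,0],"spin":0},{"fingers":0,"delta_pos":[-0.4,0,0],"spin":0},{"fingers":0,"delta_pos":[-0.5,0,0],"spin":0},{"fingers":0,"delta_pos":[-0.5,0,0],"spin":0}]';python3 -m inch '[{"fingers":0,"delta_pos":[-0.1,0,0],"spin":0},{"fingers":0,"delta_pos":[-0.2,0,0],"spin":0},{"fingers":0,"delta_pos":[-0.2,0,0],"spin":0}]'
```

```text
time_s: 14.55
tcp_pos: [0.5012, -0.0515, 0.0625]
ee_rot: [[-0.999, 0.045, 0.0], [0.045, 0.999, -0.0], [-0.0, -0.0, -1.0]]
wrist_force: [0.0, 1.3, -0.5]
gripper_width: 0.006
time_s: 14.85
tcp_pos: [0.5019, -0.0518, 0.0623]
ee_rot: [[-0.999, 0.046, -0.003], [0.046, 0.999, -0.0], [0.003, -0.0, -1.0]]
wrist_force: [-4.6, 2.4, 1.5]
gripper_width: 0.008
```

```bash
python3 -m inch '[{"fingers":0,"delta_pos":[-0.1,0,0],"spin":0},{"fingers":0,"delta_pos":[-0.1,0,0],"spin":0}]'; python3 -m inch '[{"fingers":0,"delta_pos":[1,0,0],"spin":0},{"fingers":0,"delta_pos":[4,0,-4],"spin":0},{"fingers":0,"delta_pos":[4,0,-9],"spin":-8},{"fingers":0,"delta_pos":[4,-4,-11],"spin":-16},{"fingers":3,"delta_pos":[2,-8,-11],"spin":-24},{"fingers":5,"delta_pos":[0,-8,-11],"spin":-32},{"fingers":7.5,"delta_pos":[0,-8,-11],"spin":-40},{"fingers":7.5,"delta_pos":[-2,-8,-11],"spin":-48},{"fingers":7.5,"delta_pos":[-4,-8,-11],"spin":-56},{"fingers":7.5,"delta_pos":[-4,-8,-11],"spin":-64},{"fingers":7.5,"delta_pos":[-4,-8,-11],"spin":-72},{"fingers":7.5,"delta_pos":[-4,-8,-11],"spin":-80},{"fingers":7.5,"delta_pos":[-4,-8,-11],"spin":-88},{"fingers":7.5,"delta_pos":[-4,-8,-11],"spin":-90},{"fingers":7.5,"delta_pos":[-4,-8,-11],"spin":-90}]'
```

```text
time_s: 15.05
tcp_pos: [0.5021, -0.0518, 0.0622]
ee_rot: [[-0.999, 0.046, -0.004], [0.046, 0.999, -0.0], [0.004, -0.0, -1.0]]
wrist_force: [-5.6, 2.9, 4.4]
gripper_width: 0.003
time_s: 16.55
tcp_pos: [0.5405, -0.1337, 0.1726]
ee_rot: [[-0.045, -0.999, 0.001], [-0.999, 0.045, -0.0], [0.0, -0.001, -1.0]]
wrist_force: [-0.5, -0.0, -0.3]
gripper_width: 0.84
```

I retreated the wrong way in y, toward −y, but high up and touching nothing. Moving back over the fin to look.

```bash
python3 -m inch '[{"fingers":7.5,"delta_pos":[-5,0,0],"spin":0},{"fingers":7.5,"delta_pos":[-10,0,0],"spin":0},{"fingers":7.5,"delta_pos":[-14,0,0],"spin":0},{"fingers":7.5,"delta_pos":[-14,0,0],"spin":0},{"fingers":7.5,"delta_pos":[-14,0,0],"spin":0}]'; python3 look.py w9 gate_knob gate_pivot carriage_pointer index_mark fin_stop cam_tip cell_a; python3 - <<'E'
import cv2
a=cv2.imread("pics/w9.png")[40:240,170:330]; cv2.imwrite("pics/w9z.png",cv2.resize(a,None,fx=3,fy=3,interpolation=cv2.INTER_CUBIC))
E
```

```text
time_s: 17.05
tcp_pos: [0.5468, 0.0073, 0.1726]
ee_rot: [[-0.044, -0.999, 0.001], [-0.999, 0.044, -0.0], [0.0, -0.001, -1.0]]
wrist_force: [0.1, 0.2, 0.6]
gripper_width: 0.863
17.05 [0.5468 0.0073 0.1726]
gate_knob [288.8 125. ] 0.81
gate_pivot [287.9  58. ] 0.67
carriage_pointer [297.9 150.2] 0.55
index_mark [288.5  59.6] 0.24
fin_stop [298.4 211.1] 0.87
cam_tip [232.2 204.7] 0.58
cell_a [266.9  97.3] 0.91
```

View pics/w9z.png

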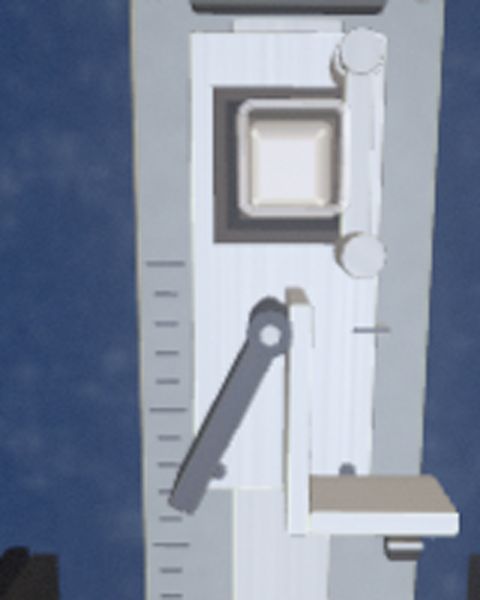

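The gate is shut along the cell's −x face: knob at about (290,125), pivot at (290,57), and the cell is upright. Next I position the fingers over the fin.

```bash
cat > rel.py <<'E'
from h import *
p=np.load("stand.npy");a=p[2];R2=np.array([[np.cos(a),-np.sin(a)],[np.sin(a),np.cos(a)]])
car=lambda q:p[:2]+R2@((np.array(q)+[0,-50])/1000)
s=sense();R=s["ee_rot"][:2,:2]
def d(q): return (R.T@(car(q)-s["tcp_pos"][:2])*100).round(2).tolist()
print("tcp in home-carriage mm",(R2.T@(s["tcp_pos"][:2]-p[:2])*1000+[0,50]).round(1),"z",s["tcp_pos"][2].round(4),"F stand",(R2.T@s["wrist_force"][:2]).round(1),s["wrist_force"][2].round(1),"jaw deg err",np.degrees(np.arctan2(-R[1,1],-R[0,1])-a).round(2),"w",round(s["gripper_width"]*87,1),"t",s["time_s"])
import sys
for q in sys.argv[1:]: print(q,d(eval(q)))
E
python3 rel.py "(1.5,27)" "(1.5,34)" "(1.5,108.4)"
```

```text
tcp in home-carriage mm [ 7.6 31.6] z 0.1725 F stand [-0.2 -0.4] 0.1 jaw deg err -0.07 w 74.7 t 17.45
(1.5,27) [0.46, 0.61]
(1.5,34) [-0.24, 0.61]
(1.5,108.4) [-7.68, 0.62]
```

```bash
python3 -m inch '[{"fingers":7.5,"delta_pos":[0.5,0.6,0],"spin":0},{"fingers":7.5,"delta_pos":[0.5,0.6,3],"spin":0},{"fingers":7.5,"delta_pos":[0.5,0.6,6],"spin":0},{"fingers":7.5,"delta_pos":[0.5,0.6,9],"spin":0},{"fingers":7.5,"delta_pos":[0.5,0.6,11.3],"spin":0},{"fingers":7.5,"delta_pos":[0.5,0.6,11.3],"spin":0},{"fingers":7.5,"delta_pos":[0.5,0.6,11.3],"spin":0}]'
python3 rel.py; python3 look.py w10 carriage_pointer
```

```text
time_s: 18.15
tcp_pos: [0.5406, 0.0015, 0.06]
ee_rot: [[-0.045, -0.999, 0.0], [-0.999, 0.045, -0.0], [0.0, -0.0, -1.0]]
wrist_force: [-0.2, -0.3, 0.6]
gripper_width: 0.855
tcp in home-carriage mm [ 1.7 27. ] z 0.06 F stand [-0.2 -0.3] 0.6 jaw deg err 0.02 w 74.4 t 18.15
18.15 [0.5406 0.0015 0.06  ]
carriage_pointer [311.4 181.6] 0.79
```

View pics/w10.png

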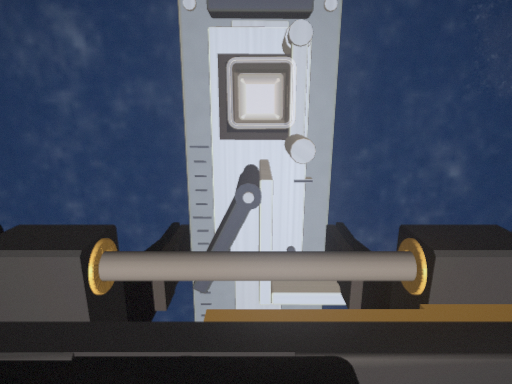

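The pointer is visible at (312,181). Pushing gently to a bit short of the mark.

```bash
python3 -m inch '[{"fingers":7.5,"delta_pos":[-0.5,0,0],"spin":0},{"fingers":7.5,"delta_pos":[-1,0,0],"spin":0},{"fingers":7.5,"delta_pos":[-1.5,0,0],"spin":0},{"fingers":7.5,"delta_pos":[-2.1,0,0],"spin":0},{"fingers":7.5,"delta_pos":[-2.8,0,0],"spin":0},{"fingers":7.5,"delta_pos":[-3.5,0,0],"spin":0},{"fingers":7.5,"delta_pos":[-4.2,0,0],"spin":0},{"fingers":7.5,"delta_pos":[-4.9,0,0],"spin":0},{"fingers":7.5,"delta_pos":[-5.6,0,0],"spin":0},{"fingers":7.5,"delta_pos":[-6.2,0,0],"spin":0},{"fingers":7.5,"delta_pos":[-6.7,0,0],"spin":0},{"fingers":7.5,"delta_pos":[-7.1,0,0],"spin":0},{"fingers":7.5,"delta_pos":[-7.4,0,0],"spin":0},{"fingers":7.5,"delta_pos":[-7.6,0,0],"spin":0},{"fingers":7.5,"delta_pos":[-7.6,0,0],"spin":0}]'
python3 rel.py; python3 look.py w11 carriage_pointer index_mark
python3 - <<'E'
import cv2
a=cv2.imread("pics/w11.png")[130:230,250:370]; cv2.imwrite("pics/w11z.png",cv2.resize(a,None,fx=6,fy=6,interpolation=cv2.INTER_CUBIC))
E
```

```text
time_s: 19.75
tcp_pos: [0.5444, 0.0781, 0.0601]
ee_rot: [[-0.044, -0.999, 0.001], [-0.999, 0.044, -0.0], [0.0, -0.001, -1.0]]
wrist_force: [0.7, -4.3, 2.4]
gripper_width: 0.86
tcp in home-carriage mm [  2.1 103.8] z 0.0601 F stand [ 0.9 -4.3] 2.4 jaw deg err 0.07 w 74.8 t 19.75
19.75 [0.5444 0.0781 0.0601]
carriage_pointer [313.9 170.4] 0.86
```

View pics/w11z.png

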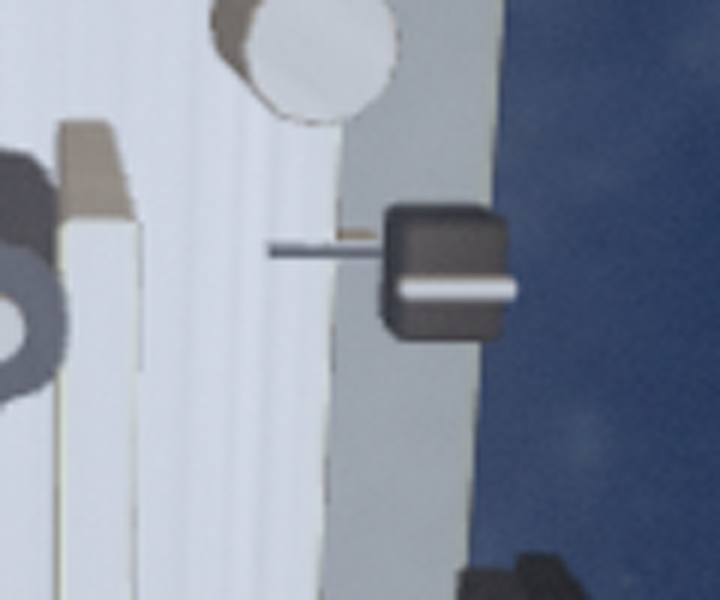

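View pics/w11.png

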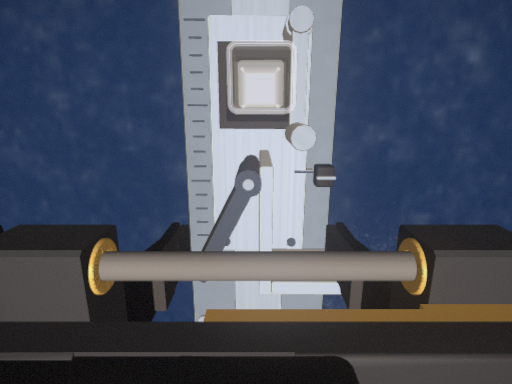

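```bash
cat > pm.py <<'E'
from rel import *
import sys
def st(T,px,z): return (R2.T@(onz({"K":get_calibration("wrist")["K"],"T":T},px,z)[:2]-p[:2])*1000)
E
python3 - <<'E'
from pm import *
T=np.load("w11.npy")
for z in(.022,.024,.026): print("ridge",st(T,(250+400/6,130+289/6),z).round(1), st(T,(250+515/6,130+289/6),z).round(1))
print("ptr",st(T,(250+376/6,130+250/6),.024).round(1),st(T,(250+275/6,130+250/6),.024).round(1))
E
```

```text
tcp in home-carriage mm [  1.7 103.5] z 0.0597 F stand [ 2.6 -4.3] 2.0 jaw deg err 0.03 w 75.0 t 19.9
ridge [-36.5  25.3] [-48.9  25.2]
ridge [-36.1  24.8] [-48.4  24.8]
ridge [-35.7  24.4] [-47.9  24.4]
ptr [-33.4  20.6] [-22.6  20.6]
```

The ridge is at stand y ≈ 24.8 and the pointer at ≈ 20.6, so about 4.2 mm to go.

```bash
python3 -m inch '[{"fingers":7.5,"delta_pos":[-0.2,0,0],"spin":0},{"fingers":7.5,"delta_pos":[-0.4,0,0],"spin":0},{"fingers":7.5,"delta_pos":[-0.43,0,0],"spin":0},{"fingers":7.5,"delta_pos":[-0.43,0,0],"spin":0},{"fingers":7.5,"delta_pos":[-0.43,0,0],"spin":0}]'
python3 rel.py; python3 look.py w12 carriage_pointer index_mark
python3 - <<'E'
import cv2
a=cv2.imread("pics/w12.png")[150:200,280:350]; cv2.imwrite("pics/w12z.png",cv2.resize(a,None,fx=10,fy=10,interpolation=cv2.INTER_CUBIC))
E
```

```text
time_s: 20.4
tcp_pos: [0.5443, 0.0818, 0.0597]
ee_rot: [[-0.045, -0.999, 0.0], [-0.999, 0.045, -0.0], [0.0, -0.0, -1.0]]
wrist_force: [2.0, -5.6, 3.8]
gripper_width: 0.866
tcp in home-carriage mm [  1.7 107.5] z 0.0597 F stand [ 2.3 -5.5] 3.8 jaw deg err 0.02 w 75.3 t 20.4
20.4 [0.5443 0.0818 0.0597]
carriage_pointer [300.5 136.7] 0.73
index_mark [315.8 172.9] 0.93
```

View pics/w12z.png

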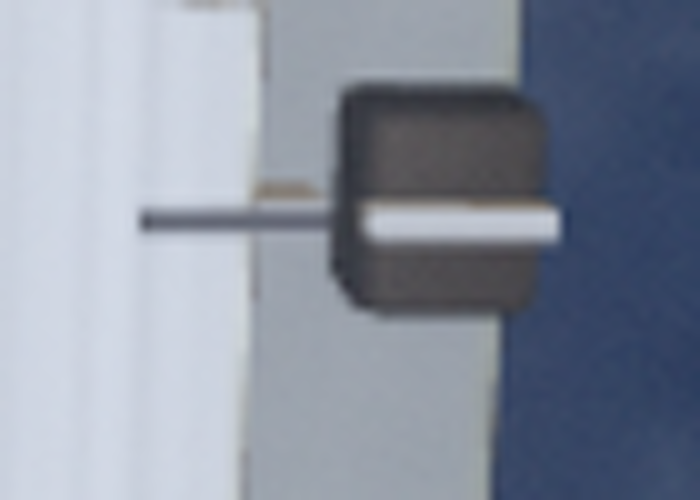

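```bash
python3 - <<'E'
from pm import *
T=np.load("w12.npy")
for z in(.022,.024): print("ridge",st(T,(280+36.5,150+22.4),z).round(2), st(T,(280+55,150+22.3),z).round(2))
print("ptr",st(T,(280+31,150+21.8),.024).round(2),st(T,(280+16,150+21.9),.024).round(2))
E
```

```text
tcp in home-carriage mm [  1.7 107.5] z 0.0597 F stand [ 1.9 -4.6] 2.8 jaw deg err 0.02 w 74.9 t 20.55
ridge [-36.53  25.21] [-48.4   25.13]
ridge [-36.14  24.82] [-47.9   24.74]
ptr [-32.63  24.44] [-23.11  24.52]
```

About 0.4 mm short. I'll nudge and then close the jaws on the fin and lever while holding.

```bash
python3 -m inch '[{"fingers":7.5,"delta_pos":[-0.04,0,0],"spin":0},{"fingers":7.5,"delta_pos":[-0.04,0,0],"spin":0},{"fingers":7.5,"delta_pos":[-0.04,0,0],"spin":0}]'; python3 look.py w13a index_mark
python3 - <<'E'
import cv2
a=cv2.imread("pics/w13a.png")[150:200,280:350]; cv2.imwrite("pics/w13az.png",cv2.resize(a,None,fx=10,fy=10,interpolation=cv2.INTER_CUBIC))
E
```

```text
time_s: 20.85
tcp_pos: [0.5442, 0.0821, 0.0597]
ee_rot: [[-0.045, -0.999, 0.0], [-0.999, 0.045, -0.0], [0.0, -0.0, -1.0]]
wrist_force: [2.9, -5.2, 3.1]
gripper_width: 0.859
20.85 [0.5442 0.0821 0.0597]
index_mark [316.9 169.8] 0.58
```

View pics/w13az.png

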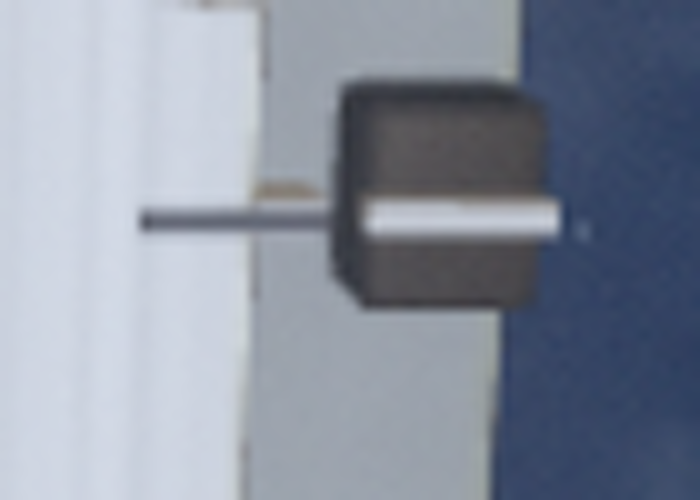

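The pointer (row 171.9) and ridge (row 171.8) are aligned. Closing.

```bash
python3 -m inch '[{"fingers":6.5,"delta_pos":[0,0,0],"spin":0},{"fingers":5.5,"delta_pos":[0,0,0],"spin":0},{"fingers":4.5,"delta_pos":[0,0,0],"spin":0},{"fingers":3.5,"delta_pos":[0,0,0],"spin":0},{"fingers":2.7,"delta_pos":[0,0,0],"spin":0},{"fingers":2.2,"delta_pos":[0,0,0],"spin":0},{"fingers":2.2,"delta_pos":[0,0,0],"spin":0}]'; python3 rel.py; python3 look.py w13 carriage_pointer index_mark cam_tip
python3 - <<'E'
import cv2
a=cv2.imread("pics/w13.png")[150:200,280:350]; cv2.imwrite("pics/w13z.png",cv2.resize(a,None,fx=10,fy=10,interpolation=cv2.INTER_CUBIC))
E
```

```text
time_s: 21.65
tcp_pos: [0.5416, 0.0816, 0.0582]
ee_rot: [[-0.046, -0.999, -0.005], [-0.999, 0.046, -0.002], [0.002, 0.005, -1.0]]
wrist_force: [-3.1, -4.3, -0.2]
gripper_width: 0.319
tcp in home-carriage mm [ -0.9 107.2] z 0.0582 F stand [-2.9 -4.4] -0.2 jaw deg err -0.04 w 27.7 t 21.65
21.65 [0.5416 0.0816 0.0582]
carriage_pointer [306.5 170.2] 0.59
index_mark [313.6 173.6] 0.58
cam_tip [237.6 274.6] 0.84
```

View pics/w13z.png

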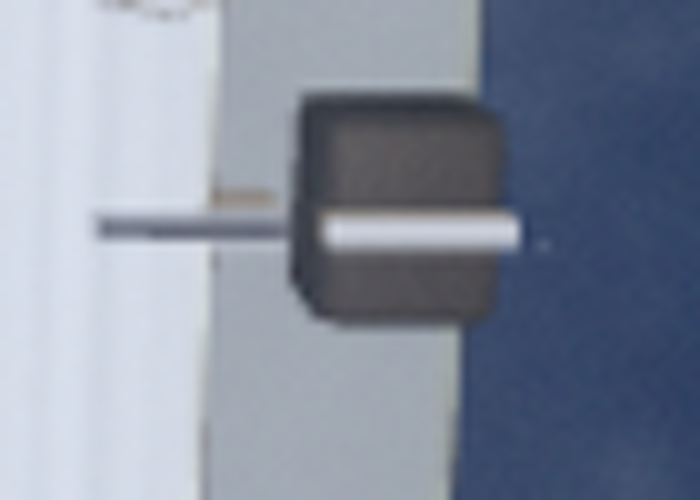

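View pics/w13.png

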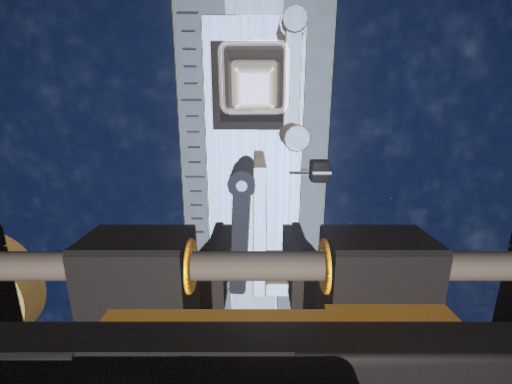

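The carriage is still at the mark and the cam lever is partly folded. Continuing the closing.

```bash
python3 -m inch '[{"fingers":1.9,"delta_pos":[0,0,0],"spin":0},{"fingers":1.7,"delta_pos":[0,0,0],"spin":0},{"fingers":1.5,"delta_pos":[0,0,0],"spin":0},{"fingers":1.3,"delta_pos":[0,0,0],"spin":0},{"fingers":1.0,"delta_pos":[0,0,0],"spin":0},{"fingers":1.0,"delta_pos":[0,0,0],"spin":0},{"fingers":1.0,"delta_pos":[0,0,0],"spin":0}]'; python3 rel.py; python3 look.py w14 carriage_pointer index_mark cam_tip
python3 - <<'E'
import cv2
a=cv2.imread("pics/w14.png")[150:200,280:350]; cv2.imwrite("pics/w14z.png",cv2.resize(a,None,fx=10,fy=10,interpolation=cv2.INTER_CUBIC))
E
```

```text
time_s: 22.55
tcp_pos: [0.5451, 0.0826, 0.0583]
ee_rot: [[-0.046, -0.999, 0.002], [-0.999, 0.046, 0.001], [-0.001, -0.002, -1.0]]
wrist_force: [4.5, -5.3, -6.3]
gripper_width: 0.161
tcp in home-carriage mm [  2.5 108.3] z 0.0583 F stand [ 4.7 -5.1] -6.3 jaw deg err -0.02 w 14.0 t 22.55
22.55 [0.5451 0.0826 0.0583]
carriage_pointer [311.6 169.7] 0.74
index_mark [319.1 170.8] 0.71
cam_tip [248.8 277.1] 0.69
```

View pics/w14z.png

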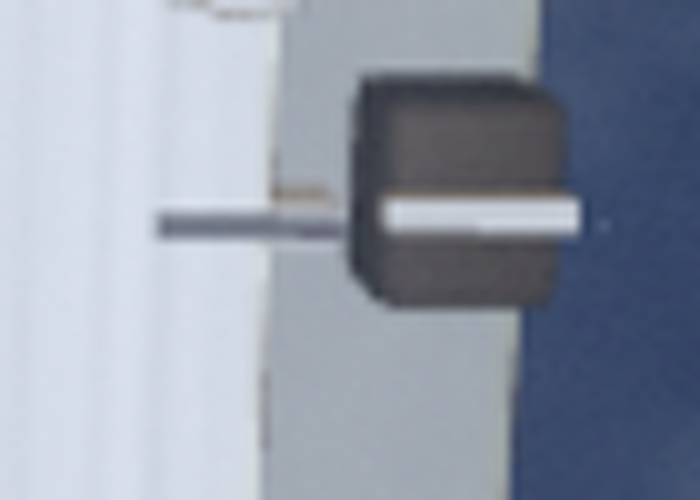

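View pics/w14.png

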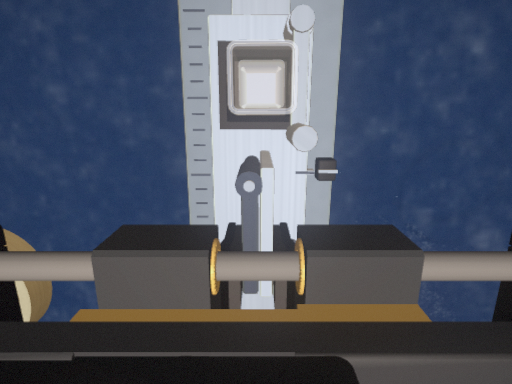

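```bash
cat > align.py <<'E'
from pm import *
import sys
n=sys.argv[1];T=np.load(n+".npy");im=cv2.imread("pics/"+n+".png").astype(float).mean(2)
x0=int(sys.argv[2])  # col of clip left edge
def cen(c0,c1,r0,r1,sgn):
    q=sgn*im[r0:r1,c0:c1].mean(1); q=np.clip(q-np.percentile(q,60),0,None); return r0+(q*np.arange(len(q))).sum()/q.sum()
rp1=cen(x0-18,x0-10,168,178,-1);rp2=cen(x0-7,x0-2,170,178,-1);rr=cen(x0+5,x0+18,165,179,1)
print("rows ptr deck",rp1,"ptr tip",rp2,"ridge",rr)
print("ptr y",st(T,(x0-14,rp1),.024)[1],st(T,(x0-4,rp2),.024)[1],"ridge y",st(T,(x0+11,rr),.024)[1])
E
python3 align.py w13a 313; python3 align.py w14 315
```

```text
tcp in home-carriage mm [  2.5 108.2] z 0.0583 F stand [ 4.3 -4.7] -6.5 jaw deg err -0.02 w 14.0 t 22.75
tcp in home-carriage mm [  2.5 108.2] z 0.0583 F stand [ 4.3 -4.7] -6.5 jaw deg err -0.02 w 14.0 t 22.75Traceback (most recent call last):
  File "align.py", line 1, in <module>
    from pm import *
  File "pm.py", line 1, in <module>
    from rel import *
  File "rel.py", line 8, in <module>
    for q in sys.argv[1:]: print(q,d(eval(q)))
                                     ~~~~^^^
  File "<string>", line 1, in <module>
NameError: name 'w13a' is not defined
Traceback (most recent call last):
  File "align.py", line 1, in <module>
    from pm import *
  File "pm.py", line 1, in <module>
    from rel import *
  File "rel.py", line 8, in <module>
    for q in sys.argv[1:]: print(q,d(eval(q)))
                                     ~~~~^^^
NameError: name 'w14' is not defined
```

```bash
sed -i 's/^for q in sys.argv/if __name__=="__main__":\n  for q in sys.argv/' rel.py
python3 align.py w13a 313; python3 align.py w14 315; python3 align.py w12 313
```

```text
tcp in home-carriage mm [  2.5 108.2] z 0.0583 F stand [ 4.3 -4.7] -6.5 jaw deg err -0.02 w 14.0 t 22.75
rows ptr deck 171.66332203978803 ptr tip 171.60325684678017 ridge 171.30050057866336
ptr y 24.68018709560016 24.6317680993214 ridge y 24.4219870503082
tcp in home-carriage mm [  2.5 108.2] z 0.0583 F stand [ 4.3 -4.7] -6.5 jaw deg err -0.02 w 14.0 t 22.75
rows ptr deck 172.13815548891978 ptr tip 172.50277557494053 ridge 171.02669742913645
ptr y 25.172723819486468 25.400416848801548 ridge y 24.445742651804007
tcp in home-carriage mm [  2.5 108.2] z 0.0583 F stand [ 4.3 -4.7] -6.5 jaw deg err -0.02 w 14.0 t 22.75
rows ptr deck 171.65812113613765 ptr tip 171.5997666277713 ridge 171.8533835576746
ptr y 24.35975552817596 24.31257438405486 ridge y 24.46195778074992
```

The pointer is about 0.7 mm past the ridge, so I'll ease back while still gripping.

```bash
python3 -m inch '[{"fingers":1.0,"delta_pos":[0.04,0,0],"spin":0},{"fingers":1.0,"delta_pos":[0.07,0,0],"spin":0},{"fingers":1.0,"delta_pos":[0.07,0,0],"spin":0},{"fingers":1.0,"delta_pos":[0.07,0,0],"spin":0},{"fingers":1.0,"delta_pos":[0.07,0,0],"spin":0}]'; python3 look.py w15 cam_tip
python3 - <<'E'
import cv2
a=cv2.imread("pics/w15.png")[150:200,280:350]; cv2.imwrite("pics/w15z.png",cv2.resize(a,None,fx=10,fy=10,interpolation=cv2.INTER_CUBIC))
E
python3 align.py w15 315
```

```text
time_s: 23.25
tcp_pos: [0.5451, 0.0819, 0.0583]
ee_rot: [[-0.046, -0.999, 0.002], [-0.999, 0.046, 0.001], [-0.001, -0.002, -1.0]]
wrist_force: [4.7, -5.4, -7.2]
gripper_width: 0.158
23.25 [0.5451 0.0819 0.0583]
cam_tip [249.1 278. ] 0.71
tcp in home-carriage mm [  2.5 107.7] z 0.0583 F stand [ 4.8 -4. ] -6.3 jaw deg err -0.02 w 13.8 t 23.35
rows ptr deck 172.13712645370234 ptr tip 172.52514675551325 ridge 171.9456191715463
ptr y 24.56383566452442 24.806494839494448 ridge y 24.425740066346158
```

View pics/w15z.png

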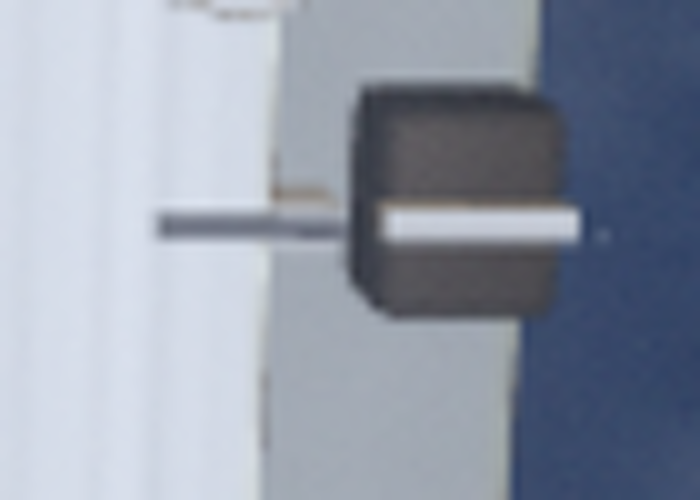

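```bash
python3 - <<'E'
import cv2
a=cv2.imread("pics/w15.png")[0:300,200:350]; cv2.imwrite("pics/w15y.png",cv2.resize(a,(390,600),interpolation=cv2.INTER_CUBIC)) if 0 else cv2.imwrite("pics/w15y.png",cv2.resize(a,None,fx=2,fy=2,interpolation=cv2.INTER_CUBIC))
E
```

```text
(no output)
```

View pics/w15y.png

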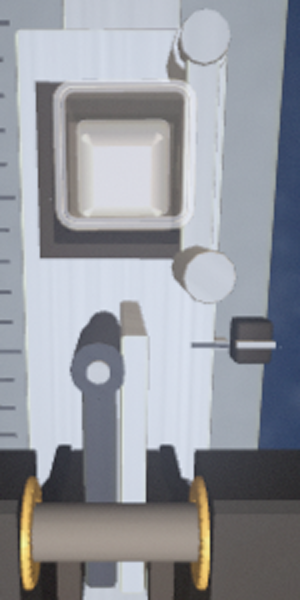

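The lever lies parallel to the fin, the gate is shut, the cell is upright, and the pointer is at the ridge. Handing in.

```bash
python3 -c "
from station import *
s=sense();print(s['tcp_pos'],s['gripper_width'],s['wrist_force']);print(finish_job())"
```

```text
[0.5450369  0.08195009 0.05826698] 0.15915801687770306 [ 4.60450086 -4.17491208 -6.30085481]
the job is handed in; nothing more can be done
None
```

The job is done and handed in at about 23.4 s, with the arm still pinching the fin and holding the carriage at the mark. `finish_job` gave no verdict.

- **Cell:** it went into the pocket and met the floor at the expected height with about 10 N. I then let go of it, and it still stood upright in the last picture.
- **Gate lever:** swung round until it met firm resistance (about 5 N). The later pictures show it flat along the cell's −x face.
- **Carriage and cam lever:** pushed to the mark by the push stop, then the cam lever was folded shut with the carriage held there. The closing pushed the pointer about 0.7 mm past the ridge, so I eased it back.
- **Last checks:**
  - The pointer reads 0.15 to 0.4 mm beyond the ridge. The two readings along the pointer disagree by about a quarter of a millimetre, and I left it there.
  - The cam lever looks parallel to the fin. The grip opening reads 13.8 mm against a nominal 15 mm; I put the difference down to reading bias and did not check it another way.
- **Bench:** I made no contact with the bystanders that I know of, but I did not check each one in the final pictures. One retreat after closing the gate went the wrong way in y, well above everything, and touched nothing.

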